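Tug-check the loose terminal box and snap its catch shut

TASK

One of the three grey terminal boxes on the black training board has its white catch flap sticking out from the front instead of lying flat. Tug that box's lid up a little by its grip to confirm it is loose (do not swing it wide open), let the lid down again, and then push the catch in until it lies flat against the front of the box, all without pushing the contactor away from its place.

Things in the scene. Friction and masses are not known exactly. Their poses are not given: they have to be found in the camera images.
- loose_box: The grey plastic terminal box whose catch is open, fixed on the black board. Two like boxes beside it, about 210 mm apart in a row along world y, are latched: flap flat, lid will not lift. Origin: centre of its underside, z up; its front, with the catch, faces its own +x (away from the robot). Shell 120 (x) by 100 (y) by 70 mm high; lid slab 124 by 104 mm on it, top at 78 mm.
- lid (a joint): Lid angle, rad: 0 shut, grows as the front rises. Hinge along the box's y at x = -62, z = 74 mm in its frame. About 120 g, free, falls shut. On it stands the grip, a bar 36 mm long (x), 14 wide (y), 28 high, centred at x = +20, y = 0, from z = 78 to 106 mm above the box's origin. 0.12 rad (10 mm at the grip) or more is a clear tug.
- catch (a joint): Catch angle, rad: 0 flat down on the box front (shut), 1.57 straight out along the box's +x, more is upward. White flap 40 mm long, 50 wide (y), 6 thick, on a pin along y at the lid's front edge (x = +66, z = 74 mm in the box frame). Stays where left; about 3 N at its free end swings it: press that end down, then push it towards the box (-x).
- contactor: Bystander: a loose contactor block standing on the board to the robot's left of the boxes, 75 by 45 mm and 72 mm high, black foot and white top; origin at the centre of its underside.

How it is judged (in metres and radians):
On the way, in this order (a step that is already met when the one before it is completed fails the run):
1. the loose lid is tugged up at least 0.12 rad while its catch is still open (value of joint lid above 0.12 rad and value of joint catch above 0.5 rad), for 0.1 s.
2. the lid is down again, its catch still open (value of joint lid below 0.06 rad and value of joint catch above 0.3 rad), for 0.1 s.
At the end, for the whole second after the job is handed in: The lid is shut (within 0.06 rad) and its catch lies flat against the box front (within 0.2 rad, 11 degrees) (value of joint lid below 0.06 rad and value of joint catch below 0.2 rad); the robot touches nothing.
It fails at once if the lid is swung wide open (over 0.8 rad) (value of joint lid above 0.8 rad).
It fails at once if the contactor is pushed more than 30 mm from its place (distance of contactor from where it was at the start of the episode above 0.03 m).
It also fails if it takes over 38 s, if anything falls off the work surface, if the arm or the gripper's body presses on something with over 40 N, if the wrist force passes 120 N, or if a joint passes its speed limit or range.

ROBOT

A 6-joint arm with a two-finger parallel gripper is mounted at the origin on the work surface. World frame = base frame: x ahead of the robot, y to its left, z up, the work surface at z = 0. Lengths are in mm, angles in degrees, forces in N, time in s.
With the tool pointing down it reaches from about 300 to 850 mm from the base axis. Payload 4.2 kg.
Tool frame: the origin (TCP) lies midway between the tips of the shut fingers; the grasp point (between the pads) lies 19 mm behind it; x points along the fingers, y is the direction in which the jaws open and shut, and the axes are right-handed (so a half turn about x gives the same grasp; the last joint's range is limited). The gripper opens to 91 mm and grips with 3 to 60 N. Pads are 32 mm wide; open, the fingers measure 118 mm over their backs; the gripper's body (76 mm by 178 mm) begins 60 mm behind the grasp point.
Start: joints at [-70.932, 18.312, 89.639, -0, 72.044, -1.146], TCP at [198.682, -539.601, 213.976] pointing down, gripper open.
Joint ranges: [-177.97, 177.97], [-48.28, 115.42], [12.27, 149.76], [-77.06, 257.06], [2.81, 150.46], [-146.56, 146.56]. Speed limits (degrees/s): [147.25, 147.25, 180, 180, 180, 180].

INTERFACE

Orientations are given as [roll, pitch, yaw] about the fixed x, y, z axes, in that order (R = Rz(yaw) Ry(pitch) Rx(roll)).
In Python, from workcell import * gives the robot as it stands.
- The arm moves only by the shell command python3 -m handwheel 'ROWS' [FORCE]. ROWS is a JSON object of lists of equal length, an entry for each row: "gripper": the closure, from 0 (fully open) to 1 (shut); "offset": the shift along the tool's x, y, z in mm, a list of three; "rot": the turn, a rotation vector about the tool's x, y, z in degrees, a list of three. A call has 1 to 5 rows; each row is the pose to reach, as a shift and turn from the pose commanded when the call began, along the tool's axes at that moment; what a row does not reach only later rows make up. A row lasts 1/12 s, in which the tool goes at most 41.7 mm and 7.16 degrees, less where a joint would pass 70% of its speed; a pose out of reach is approached as far as the arm can. A call with a gripper value outside its range is refused whole. The fingers move at their own pace and stop on an object; FORCE is the grip in N (left out, the last holds). Time passes only in rows, so rows that repeat a pose let the fingers close. It gives the time, the measured TCP pose, the force and the opening at its end, in the units of the state.
- state(): the state, without advancing time (a new reading comes with each control period).
- grab_frame(name): name is "scene" or "top" or "wrist"; returns the picture (420x560x3 uint8, red, green, blue); there is no depth.
- camera_params(name): a dict with "fx", "fy", "cx", "cy" (pixels), "position" and "attitude" of the camera in the world; the wrist camera has in their place "hand_eye" (4x4, takes a point from camera to tool coordinates, whose origin is the TCP and whose axes are the tool frame's). Camera axes: x right, y up, looking along -z (the intrinsics and any distortion apply to the point x, -y, -z); pixel columns grow to the right and rows downward; lengths in mm; the calibration is good to about 2 mm. A picture is of the moment at which its call begins: read the wrist's pose just before it. camera_params takes no time and is no camera call.
- job_done(): hands the job in, once; it reports no verdict.
The state is a dict: "time_s": time; "qpos": joint angles; "qvel": joint speeds; "effort": joint torques, N m; "ee_pos": TCP position; "ee_rot": TCP orientation; "force": force on the tool from outside, world axes, zero at the start; "torque": the same for the moment, N m; "gripper_width": finger opening in mm.
Only numpy, scipy, OpenCV 4.12 (cv2) and the standard library are available. Lean on these libraries where they do the work, as an engineer would, in place of code of your own. Each camera call takes 0.05 s, during which the arm holds its last target.

## Working session

There is one attempt and no reset: what is moved stays moved. The work goes in short steps, Python scripts to look and compute and a shell command to move; the robot and the scene stay as the last step left them, time stands still between calls to the robot, and variables do not carry over. Pictures are saved under pics/ and viewed, and the job is handed in when it is done.

```bash
mkdir -p pics; ls; python3 - <<'E'
from workcell import *
import cv2
print(state())
for n in ("scene","top","wrist"):
    im=grab_frame(n); cv2.imwrite(f"pics/{n}0.png",im[:,:,::-1]); print(n,camera_params(n))
E
```

```text
pics
{'time_s': 0.0, 'qpos': array([-7.09319218e+01,  1.83524400e+01,  8.97098315e+01,  3.77460652e-04,
        7.20415019e+01, -1.14665243e+00]), 'qvel': array([-0.00782241, -0.03126691,  0.09111117,  0.00841633, -0.01967558,
        0.07489309]), 'effort': array([-1.29052671e-03, -4.12460876e+01, -2.31976479e+01,  7.24561675e-02,
        4.57597047e-02, -1.54539962e-04]), 'ee_pos': array([ 198.51075384, -539.09160013,  213.08905188]), 'ee_rot': array([-91.34478669,  89.89622601, 108.86982721]), 'force': array([-0.09494146, -0.47529553,  0.2176921 ]), 'torque': array([-0.01664628,  0.0284449 , -0.0054804 ]), 'gripper_width': 91.06850139458166}
scene {'fx': 452.8487341493306, 'fy': 452.8487341493306, 'cx': 278.6881758334333, 'cy': 209.98882030785194, 'position': array([1219.23859979,  668.95642431,  727.09707686]), 'attitude': array([ 54.78027714,   0.97552178, 129.03808285])}
top {'fx': 405.2937533292739, 'fy': 405.2937533292739, 'cx': 277.96665863368145, 'cy': 214.4215008913365, 'position': array([416.31035545,  95.02414541, 873.93704952]), 'attitude': array([  7.67957217,  -1.3540147 , -91.50154647])}
wrist {'fx': 363.00572726855506, 'fy': 363.00572726855506, 'cx': 275.8632641847587, 'cy': 207.62604039462497, 'hand_eye': array([[ 8.14069999e-04,  2.63733409e-01, -9.64595265e-01,
        -1.70946492e+02],
       [ 9.99999613e-01,  1.07835235e-04,  8.73433105e-04,
        -5.14468906e-01],
       [ 3.34370848e-04, -9.64595603e-01, -2.63733219e-01,
        -7.33314532e+01],
       [ 0.00000000e+00,  0.00000000e+00,  0.00000000e+00,
         1.00000000e+00]])}
```

View pics/scene0.png

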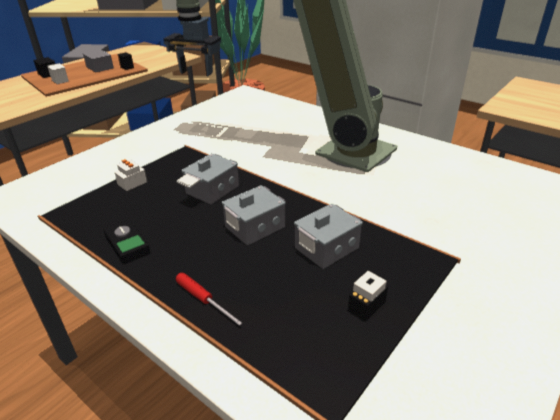

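View pics/top0.png

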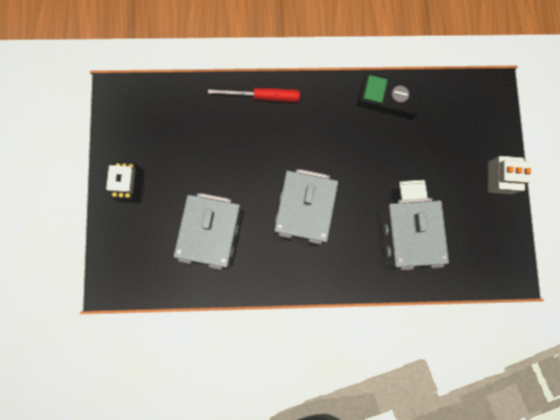

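The scene and top views show the loose box as the one at the robot's right: white flap at about (413,190) in top, grip at (421,222). The contactor is far left at (120,180).

```bash
python3 - <<'E'
import cv2
a=cv2.imread("pics/top0.png")[165:285,370:530]; cv2.imwrite("pics/topc.png",cv2.resize(a,None,fx=5,fy=5,interpolation=cv2.INTER_CUBIC))
a=cv2.imread("pics/scene0.png")[140:215,165:265]; cv2.imwrite("pics/scenec.png",cv2.resize(a,None,fx=8,fy=8,interpolation=cv2.INTER_CUBIC))
E
cat > h.py <<'E'
from workcell import *
import numpy as np
from scipy.spatial.transform import Rotation as R
def ray(n,u,v):
    c=camera_params(n); d=np.array([(u-c['cx'])/c['fx'],-(v-c['cy'])/c['fy'],-1.])
    return np.array(c['position']), R.from_euler('xyz',c['attitude'],degrees=True).as_matrix()@d
def atz(n,u,v,z):
    p,d=ray(n,u,v); return p+d*(z-p[2])/d[2]
def proj(n,P):
    c=camera_params(n); q=R.from_euler('xyz',c['attitude'],degrees=True).as_matrix().T@(np.array(P)-c['position'])
    return c['cx']+c['fx']*q[0]/-q[2], c['cy']-c['fy']*q[1]/-q[2]
E
```

```text
(no output)
```

View pics/topc.png

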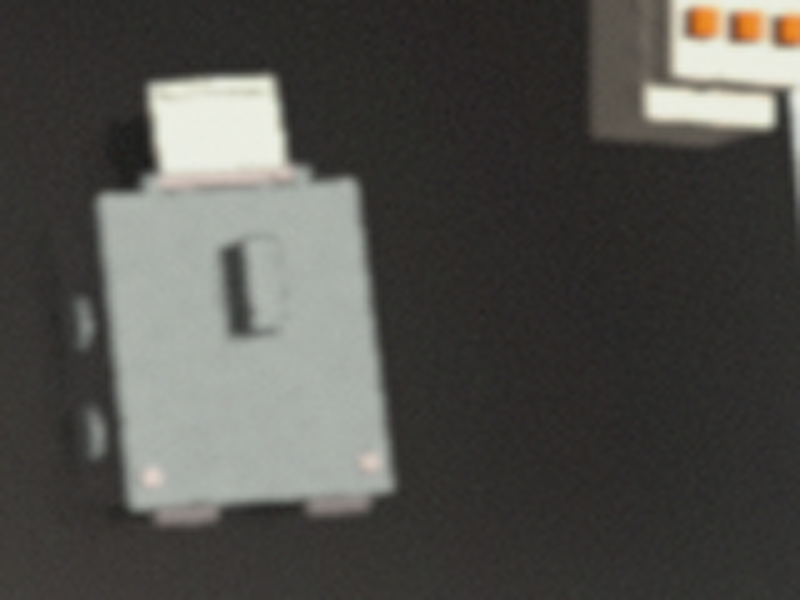

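View pics/scenec.png

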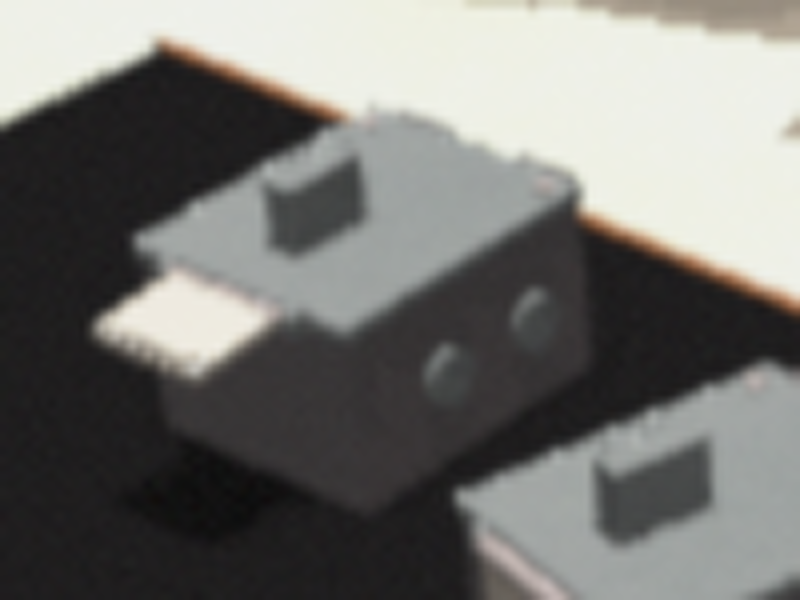

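View pics/wrist0.png

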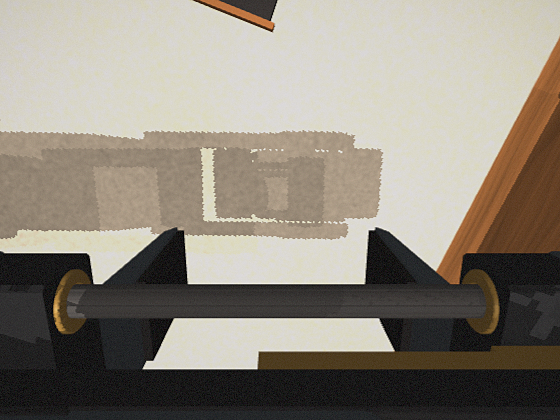

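```bash
python3 - <<'E'
from h import *
from scipy.optimize import least_squares
T=lambda x,y:("top",370+(x+.5)/5-.5,165+(y+.5)/5-.5)
S=lambda x,y:("scene",165+(x+.5)/8-.5,140+(y+.5)/8-.5)
obs=[((62,52,78),T(97,193)),((62,-52,78),T(357,180)),((-62,-52,78),T(395,490)),((-62,52,78),T(128,510)),
((38,7,106),T(247,240)),((38,-7,106),T(281,235)),((2,-7,106),T(285,331)),
((62,-52,78),S(135,240)),((62,52,78),S(345,332)),((-62,52,78),S(578,200)),((60,50,0),S(370,515)),
((38,7,106),S(268,185)),((2,7,106),S(358,158)),((60,-50,0),S(168,428))]
def f(p,k=None):
    r=[]
    Rz=R.from_euler('z',p[3]).as_matrix()
    for P,(n,u,v) in obs:
        a=proj(n,Rz@np.array(P)+p[:3]); r+=[a[0]-u,a[1]-v]
    return np.array(r)
s=least_squares(f,[450,-180,10,0],loss='soft_l1'); p=s.x
print(p[:3],np.degrees(p[3])); print(f(p).reshape(-1,2).round(1))
Rz=R.from_euler('z',p[3]).as_matrix()
# catch tip, upper far corners
ob=[(25,T(147,84)),(-25,T(277,73)),(25,S(192,365)),(-25,S(93,325))]
def g(q):
    r=[]
    for y,(n,u,v) in ob:
        a=proj(n,Rz@np.array([66+40*np.sin(q[0])-3*np.cos(q[0])*-1*q[1]*0,y,74-40*np.cos(q[0])+3*np.sin(q[0])])+p[:3]); r+=[a[0]-u,a[1]-v]
    return r
s=least_squares(g,[1.6,0]);print(s.x,np.round(g(s.x),1))
print("grip top",Rz@[20,0,106]+p[:3],"tip",Rz@[106,0,74]+p[:3], "lidfront",Rz@[66,0,74]+p[:3])
for n,u,v in [("top",110,190),("top",510,185)]: print(atz(n,u,v,20))
E
```

```text
[ 478.18038301 -200.21602115   11.97243858] 2.0407043934531854
[[ 0.1  0.3]
 [ 0.  -0.1]
 [-0.2  0.8]
 [ 0.2  0.1]
 [-0.9 -0.4]
 [-0.4  0.2]
 [ 0.9 -0.2]
 [-1.1  0.3]
 [-0.7  0.1]
 [ 0.6 -1.9]
 [-0.8  0.4]
 [ 2.2  1. ]
 [ 0.1 -0.8]
 [-0.4 -0. ]]
[1.54295959 0.        ] [ 1.  -0.3 -0.3  0.5 -0.4  0.6 -0.8 -0.1]
grip top [ 498.16769863 -199.50383153  117.97243858] tip [ 584.11315583 -196.44141619   85.97243858] lidfront [ 544.13852457 -197.86579542   85.97243858]
[591.42635144 427.03907408  20.        ]
[ 583.91447125 -435.16744971   20.        ]
```

```bash
cat >> h.py <<'E'
B=np.array([478.2,-200.2,12.0]); YAW=2.04
Rb=R.from_euler('z',YAW,degrees=True).as_matrix()
def cur():
    s=state(); return np.array(s['ee_pos']),R.from_euler('xyz',s['ee_rot'],degrees=True).as_matrix()
def goal(box,sy=None,tilt=0):
    """box-frame point, tool down, jaws along box y; prints offset & rotvec in tool axes"""
    p,M=cur(); best=None
    for s in (1,-1):
        y=Rb@[0,s,0]; x=np.array([0,0,-1.]); z=np.cross(x,y); G=np.column_stack([x,y,z])
        G=R.from_rotvec(np.radians(-tilt)*(Rb@[0,1,0])).as_matrix()@G
        rv=R.from_matrix(M.T@G).as_rotvec(degrees=True)
        if best is None or np.linalg.norm(rv)<np.linalg.norm(best): best=rv
    w=Rb@np.array(box)+B
    print("world",w.round(1),"offset",(M.T@(w-p)).round(1),"rot",best.round(2))
def st():
    s=state(); p=np.array(s['ee_pos']); print(s['time_s'],p.round(1),"box",(Rb.T@(p-B)).round(1),s['ee_rot'].round(1),s['force'].round(1),s['gripper_width'])
E
python3 -c "
from h import *
st();print(cur()[1].round(2));goal([20,0,140]);print(state()['qpos'])"
```

```text
0.15 [ 198.6 -539.2  213.3] box [-291.5 -328.9  201.3] [-89.7  89.9 110.6] [ 0.5 -0.6 -1.2] 90.9634537494975
[[-0.    0.35 -0.94]
 [ 0.   -0.94 -0.35]
 [-1.   -0.    0.  ]]
world [ 498.2 -199.5  152. ] offset [  61.6 -215.2 -398.6] rot [1.817e+01 1.000e-02 7.000e-02]
[-7.09311000e+01  1.83424410e+01  8.96898074e+01 -2.03917230e-03
  7.20424399e+01 -1.14513851e+00]
```

```bash
python3 -m handwheel '{"gripper":[0,0,0,0,0],"offset":[[0,-19,-35],[0,-37,-70],[0,-56,-105],[0,-75,-140],[0,-93,-175]],"rot":[[4,0,0],[8,0,0],[12,0,0],[16,0,0],[18.2,0,0]]}' 10; python3 -c "
from h import *
st();goal([20,0,125])"
```

```text
time_s: 0.57
ee_pos: [331.4, -390.2, 213.7]
ee_rot: [-66.2, 90.0, 115.6]
force: [0.1, -0.5, 0.2]
gripper_width: 91.3
0.5667 [ 331.4 -390.2  213.7] box [-153.5 -184.6  201.7] [-66.2  90.  115.6] [ 0.1 -0.5  0.2] 91.32199858747302
world [ 498.2 -199.5  137. ] offset [  76.8 -185.3 -172.7] rot [-0.24  0.01  0.02]
```

```bash
python3 -m handwheel '{"gripper":[0,0,0,0,0],"offset":[[0,-26,-24],[10,-55,-51],[20,-83,-77],[30,-111,-103],[40,-139,-129]],"rot":[[0,0,0],[0,0,0],[0,0,0],[0,0,0],[0,0,0]]}' && python3 -m handwheel '{"gripper":[0.1,0.3,0.3,0.3,0.3],"offset":[[10,-25,-22],[20,-46,-43],[34,-46,-43],[34,-46,-43],[34,-46,-43]],"rot":[[0,0,0],[0,0,0],[0,0,0],[0,0,0],[0,0,0]]}'; python3 -c "
from h import *
import cv2
st();goal([20,0,85])
for n in ('wrist','scene'): cv2.imwrite(f'pics/{n}1.png',grab_frame(n)[:,:,::-1])"
```

```text
time_s: 0.98
ee_pos: [455.6, -246.7, 173.5]
ee_rot: [93.0, 90.0, -85.0]
force: [0.8, 0.3, -0.3]
gripper_width: 91.4
time_s: 1.4
ee_pos: [495.5, -200.5, 139.2]
ee_rot: [-16.7, 89.9, 165.4]
force: [0.5, -0.1, 0.4]
gripper_width: 64.2
1.4 [ 495.5 -200.5  139.2] box [ 17.3  -0.9 127.2] [-16.7  89.9 165.4] [ 0.5 -0.1  0.4] 64.22024785192602
world [ 498.2 -199.5   97. ] offset [42.2 -0.9 -2.8] rot [0.02 0.14 0.04]
```

View pics/wrist1.png

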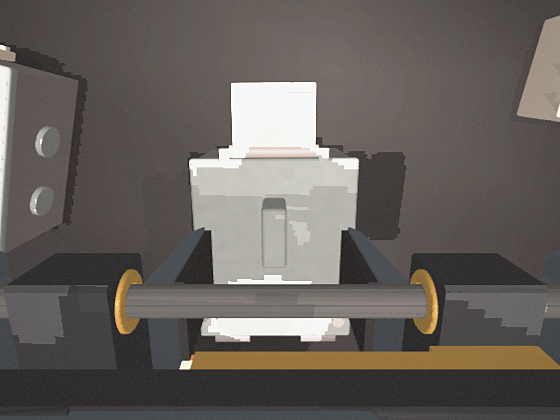

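View pics/scene1.png

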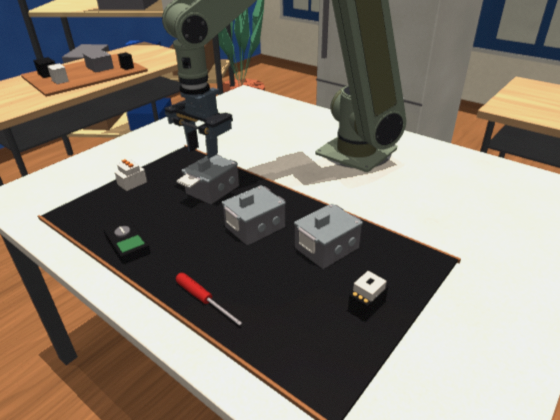

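The wrist view shows the grip at (274,232), centred between the fingers at columns 205 and 345. The flap is still out at (274,115). I can go down now.

```bash
python3 -m handwheel '{"gripper":[0.3,0.3,0.3,0.3,0.3],"offset":[[15,-0.5,-2],[30,-1,-3],[42,-1,-3],[42,-1,-3],[42,-1,-3]],"rot":[[0,0,0],[0,0,0],[0,0,0],[0,0,0],[0,0,0]]}' && python3 -m handwheel '{"gripper":[0.9,0.9,0.9,0.9,0.9],"offset":[[0,0,0],[0,0,0],[0,0,0],[0,0,0],[0,0,0]],"rot":[[0,0,0],[0,0,0],[0,0,0],[0,0,0],[0,0,0]]}' 12; python3 -m handwheel '{"gripper":[1,1,1,1,1],"offset":[[0,0,0],[0,0,0],[0,0,0],[0,0,0],[0,0,0]],"rot":[[0,0,0],[0,0,0],[0,0,0],[0,0,0],[0,0,0]]}' 12;  python3 - <<'E'
from h import *
st()
# lift along the hinge arc, in tool axes: TCP in box frame
p,M=cur(); b=Rb.T@(p-B); h=np.array([-62,b[1],74])
for a in (3,6,9,12,15):
    Q=R.from_euler('y',-a,degrees=True).as_matrix()
    nb=h+Q@(b-h); W=Rb@Q@Rb.T
    print(a,(M.T@(Rb@(nb-b))).round(1),R.from_matrix(M.T@W@M).as_rotvec(degrees=True).round(1))
E
```

```text
time_s: 1.92
ee_pos: [498.8, -200.6, 98.5]
ee_rot: [126.1, 90.0, -51.9]
force: [0.6, 0.7, 0.6]
gripper_width: 63.8
time_s: 2.33
ee_pos: [499.3, -199.9, 98.4]
ee_rot: [149.6, 90.0, -28.4]
force: [-0.6, -0.3, 0.3]
gripper_width: 33.6
time_s: 2.75
ee_pos: [499.1, -199.2, 98.0]
ee_rot: [-81.2, 90.0, 100.8]
force: [0.1, 3.4, 1.3]
gripper_width: 13.9
2.75 [ 499.1 -199.2   98. ] box [21.   0.2 86. ] [-81.2  90.  100.8] [0.1 3.4 1.3] 13.910625210416104
3 [-4.3 -0.   0.7] [-0.  3. -0.]
6 [-8.6 -0.   1.7] [-0.  6. -0.]
9 [-12.8  -0.    2.9] [-0.  9. -0.]
12 [-17.   -0.    4.3] [-0. 12. -0.]
15 [-21.1  -0.    5.9] [-0. 15. -0.]
```

```bash
python3 -m handwheel '{"gripper":[1,1,1,1,1],"offset":[[0,0,0],[-4.3,0,0.7],[-8.6,0,1.7],[-12.8,0,2.9],[-17,0,4.3]],"rot":[[0,0,0],[0,3,0],[0,6,0],[0,9,0],[0,12,0]]}' 25 && python3 -m handwheel '{"gripper":[1,1,1],"offset":[[0,0,0],[0,0,0],[0,0,0]],"rot":[[0,0,0],[0,0,0],[0,0,0]]}'; python3 -c "
from h import *
import cv2
st()
for n in ('scene',): cv2.imwrite(f'pics/{n}2.png',cv2.resize(grab_frame(n)[120:220,130:280,::-1],None,fx=5,fy=5,interpolation=cv2.INTER_CUBIC))
cv2.imwrite('pics/wrist2.png',grab_frame('wrist')[:,:,::-1])"
```

```text
time_s: 3.17
ee_pos: [494.9, -199.5, 114.8]
ee_rot: [-179.9, 77.9, 2.1]
force: [2.5, 5.2, -3.0]
gripper_width: 13.9
time_s: 3.42
ee_pos: [494.7, -199.5, 114.9]
ee_rot: [-179.8, 78.0, 2.2]
force: [1.5, 4.5, -0.5]
gripper_width: 13.8
3.4167 [ 494.7 -199.5  114.9] box [1.650e+01 1.000e-01 1.029e+02] [-179.8   78.     2.2] [ 1.5  4.5 -0.5] 13.798077974750017
```

View pics/scene2.png

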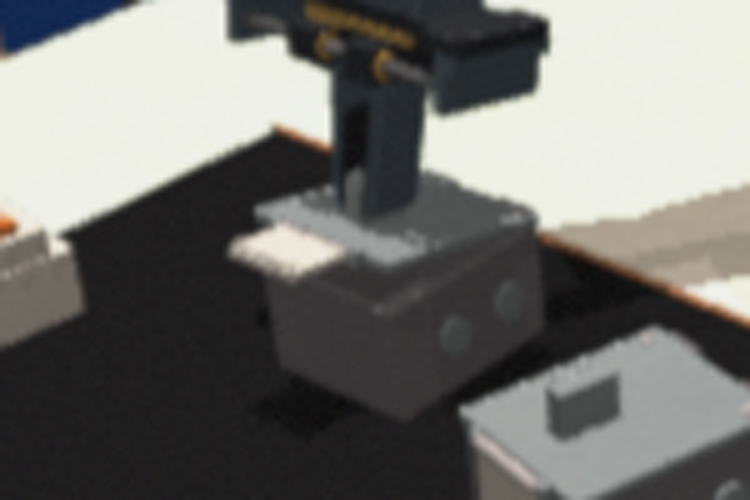

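View pics/wrist2.png

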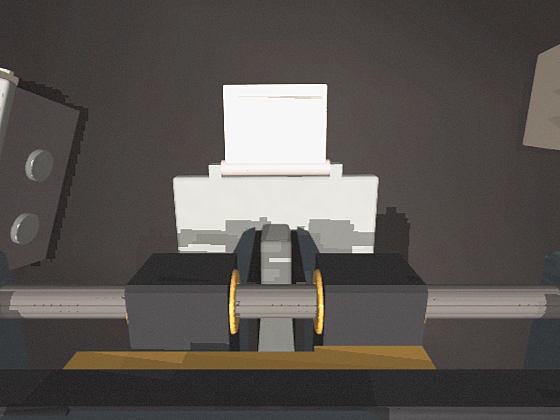

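The lid front is lifted about 12° (wedge gap at (390,290) in the scene crop), with the grip held and the flap still out. Next I lower it along the same arc.

```bash
python3 - <<'E'
from h import *
p,M=cur(); b=Rb.T@(p-B); h=np.array([-62,b[1],74])
for a in (-3,-6,-9,-12):
    Q=R.from_euler('y',-a,degrees=True).as_matrix()
    nb=h+Q@(b-h); W=Rb@Q@Rb.T
    print(a,(M.T@(Rb@(nb-b))).round(1),R.from_matrix(M.T@W@M).as_rotvec(degrees=True).round(1))
E
```

```text
-3 [ 4.4  0.  -0.5] [ 0. -3. -0.]
-6 [ 8.7  0.  -0.8] [ 0. -6. -0.]
-9 [13.1  0.  -0.8] [ 0. -9. -0.]
-12 [17.5  0.  -0.7] [  0. -12.  -0.]
```

```bash
python3 -m handwheel '{"gripper":[1,1,1,1,1],"offset":[[4.4,0,-0.5],[8.7,0,-0.8],[13.1,0,-0.8],[17.5,0,-0.7],[17.5,0,-0.7]],"rot":[[0,-3,0],[0,-6,0],[0,-9,0],[0,-12,0],[0,-12,0]]}' && python3 -m handwheel '{"gripper":[1,0.7,0.7,0.7,0.7],"offset":[[0,0,0],[0,0,0],[0,0,0],[0,0,0],[0,0,0]],"rot":[[0,0,0],[0,0,0],[0,0,0],[0,0,0],[0,0,0]]}'; python3 -c "
from h import *
import cv2
st(); goal([20,0,150]); goal([102,0,120])
for n in ('scene',): cv2.imwrite(f'pics/{n}3.png',cv2.resize(grab_frame(n)[120:220,130:280,::-1],None,fx=5,fy=5,interpolation=cv2.INTER_CUBIC))"
```

```text
time_s: 3.93
ee_pos: [499.4, -199.2, 97.6]
ee_rot: [-10.9, 89.7, 171.2]
force: [-0.7, 5.2, 2.4]
gripper_width: 13.9
time_s: 4.35
ee_pos: [499.1, -200.5, 98.1]
ee_rot: [119.9, 89.9, -58.2]
force: [0.4, 0.9, 0.0]
gripper_width: 27.2
4.35 [ 499.1 -200.5   98.1] box [20.8 -1.  86.1] [119.9  89.9 -58.2] [0.4 0.9 0. ] 27.160452471052984
world [ 498.2 -199.5  162. ] offset [-63.9  -0.9   0.8] rot [-0.07 -0.03 -0.05]
world [ 580.1 -196.6  132. ] offset [-33.8  -1.1 -81.2] rot [-0.07 -0.03 -0.05]
```

View pics/scene3.png

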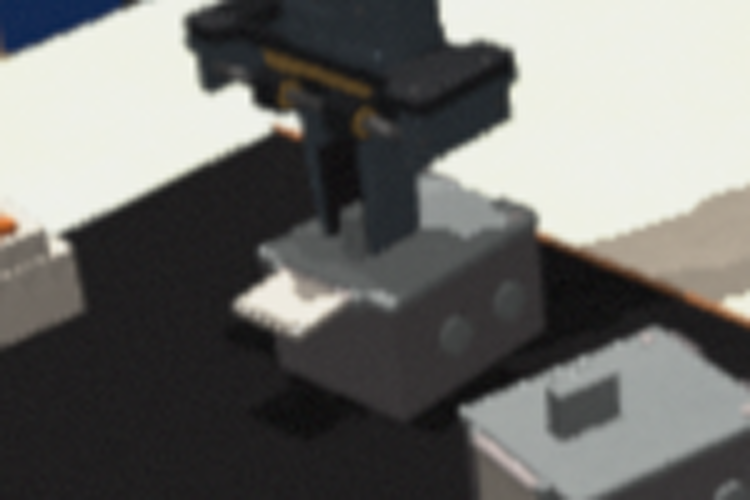

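Lid is down and the flap still out; the fingers are open around the grip. I'll rise, shut the fingers, and move over the flap.

```bash
python3 -m handwheel '{"gripper":[0.7,0.7,1,1,1],"offset":[[-30,0,0],[-54,0,0],[-54,-1,-35],[-54,-1,-70],[-54,-1,-81]],"rot":[[0,0,0],[0,0,0],[0,0,0],[0,0,0],[0,0,0]]}' && python3 -m handwheel '{"gripper":[1,1,1,1,1],"offset":[[0,0,0],[0,0,0],[20,0,0],[30,0,0],[30,0,0]],"rot":[[0,0,0],[0,0,0],[0,0,0],[0,0,0],[0,0,0]]}'; python3 -c "
from h import *
import cv2
st(); goal([101,0,40]); goal([85,0,40])
cv2.imwrite('pics/wrist4.png',grab_frame('wrist')[:,:,::-1])
for n in ('scene',): cv2.imwrite(f'pics/{n}4.png',cv2.resize(grab_frame(n)[120:220,130:280,::-1],None,fx=5,fy=5,interpolation=cv2.INTER_CUBIC))"
```

```text
time_s: 4.82
ee_pos: [584.5, -196.5, 153.0]
ee_rot: [162.1, 89.6, -15.8]
force: [0.9, -0.0, 0.2]
gripper_width: 10.5
time_s: 5.23
ee_pos: [577.0, -195.5, 119.4]
ee_rot: [-19.0, 89.6, 163.0]
force: [-0.7, -0.5, -1.0]
gripper_width: 0.4
5.2333 [ 577.  -195.5  119.4] box [ 98.9   1.2 107.4] [-19.   89.6 163. ] [-0.7 -0.5 -1. ] 0.4120513693093004
world [ 579.1 -196.6   52. ] offset [67.4  1.3 -2.5] rot [-0.06  0.35  0.12]
world [ 563.1 -197.2   52. ] offset [67.5  1.4 13.5] rot [-0.06  0.35  0.12]
```

View pics/scene4.png

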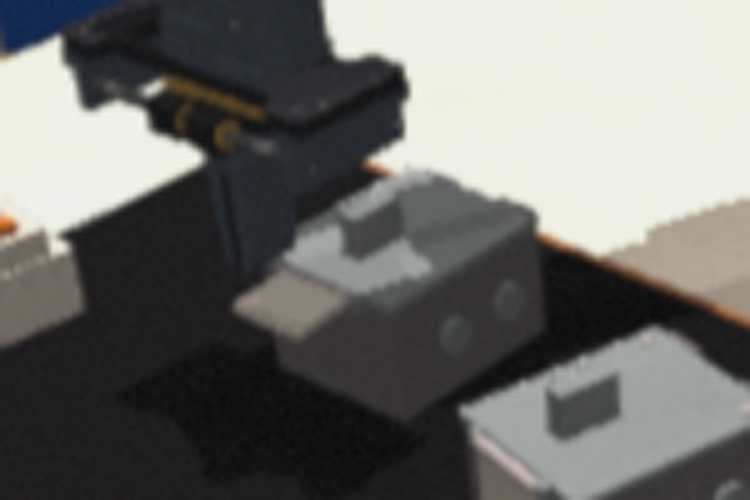

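View pics/wrist4.png

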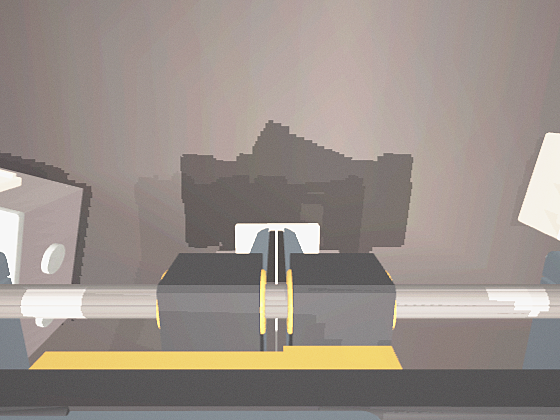

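Fingers are shut over the flap, centred (column 277). Next is pressing down.

```bash
python3 -m handwheel '{"gripper":[1,1,1,1,1],"offset":[[10,0,-2],[22,0,-3],[32,0,-3],[42,0,-3],[50,0,-3]],"rot":[[0,0,0],[0,0,0],[0,0,0],[0,0,0],[0,0,0]]}' && python3 -c "
from h import *
import cv2
st(); goal([101,0,40]); goal([85,0,40])
for n in ('scene',): cv2.imwrite(f'pics/{n}5.png',cv2.resize(grab_frame(n)[120:220,130:280,::-1],None,fx=5,fy=5,interpolation=cv2.INTER_CUBIC))"
```

```text
time_s: 5.75
ee_pos: [583.1, -195.9, 71.2]
ee_rot: [67.5, 90.0, -110.4]
force: [0.5, 0.2, 4.5]
gripper_width: 0.4
5.75 [ 583.1 -195.9   71.2] box [105.    0.5  59.2] [  67.5   90.  -110.4] [0.5 0.2 4.5] 0.4119168485923396
world [ 579.1 -196.6   52. ] offset [19.2  0.5  4. ] rot [-0.02  0.   -0.01]
world [ 563.1 -197.2   52. ] offset [19.2  0.5 20. ] rot [-0.02  0.   -0.01]
```

View pics/scene5.png

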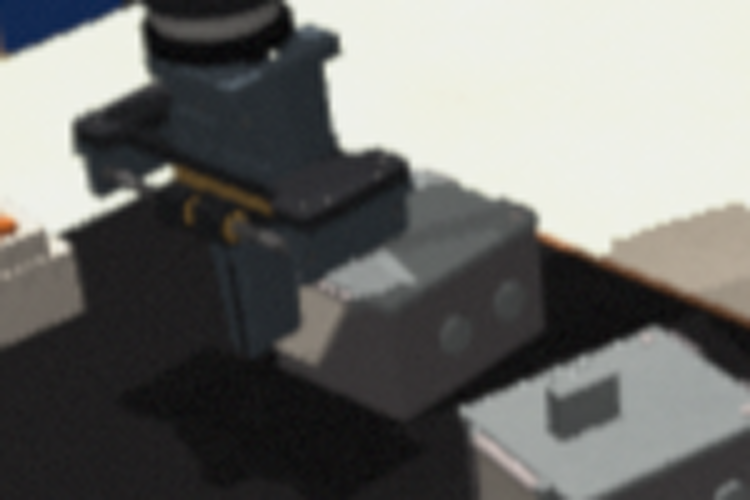

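The flap is folding down with 4.5 N on the tool. I'll go a bit lower, then push it towards the box.

```bash
python3 -m handwheel '{"gripper":[1,1,1,1,1],"offset":[[10,0,2],[18,0,4],[18,0,8],[18,0,12],[18,0,15]],"rot":[[0,0,0],[0,0,0],[0,0,0],[0,0,0],[0,0,0]]}' && python3 -m handwheel '{"gripper":[1,1,1,1,1],"offset":[[0,0,1],[0,0,2],[0,0,3],[0,0,4],[0,0,5]],"rot":[[0,0,0],[0,0,0],[0,0,0],[0,0,0],[0,0,0]]}'; python3 -c "
from h import *
st()"
```

```text
time_s: 6.22
ee_pos: [568.2, -196.4, 53.8]
ee_rot: [-179.2, 89.9, 2.8]
force: [3.8, -0.6, -1.8]
gripper_width: 0.2
time_s: 6.63
ee_pos: [565.3, -196.6, 54.6]
ee_rot: [173.9, 89.7, -4.1]
force: [9.0, 1.6, -3.0]
gripper_width: 0.6
6.6333 [ 565.3 -196.6   54.6] box [87.1  0.5 42.6] [173.9  89.7  -4.1] [ 9.   1.6 -3. ] 0.5646076465294784
```

```bash
python3 -m handwheel '{"gripper":[1,1,1,1,1],"offset":[[0,0,1],[0,0,2],[0,0,3],[0,0,3],[0,0,3]],"rot":[[0,0,0],[0,0,0],[0,0,0],[0,0,0],[0,0,0]]}'; python3 -c "
from h import *
st()"
```

```text
time_s: 7.05
ee_pos: [565.3, -196.6, 55.5]
ee_rot: [173.6, 89.3, -4.5]
force: [12.4, 2.8, -2.6]
gripper_width: 0.7
7.05 [ 565.3 -196.6   55.5] box [87.2  0.5 43.5] [173.6  89.3  -4.5] [12.4  2.8 -2.6] 0.7076267418687653
```

The finger has stalled at box x = 87 while the force rises to 12 N, so the flap looks seated. I'll back off and look.

```bash
python3 -m handwheel '{"gripper":[1,1,1,1,1],"offset":[[0,0,-20],[0,0,-45],[-20,0,-60],[-60,0,-60],[-100,0,-60]],"rot":[[0,0,0],[0,0,0],[0,0,0],[0,0,0],[0,0,0]]}' && python3 -m handwheel '{"gripper":[1,1,1,1,1],"offset":[[-30,0,0],[-60,30,0],[-60,60,0],[-60,80,0],[-60,80,0]],"rot":[[0,0,0],[0,0,0],[0,0,0],[0,0,0],[0,0,0]]}'; python3 -c "
from h import *
import cv2
st()
cv2.imwrite('pics/top6.png',cv2.resize(grab_frame('top')[165:285,370:530,::-1],None,fx=5,fy=5,interpolation=cv2.INTER_CUBIC))
cv2.imwrite('pics/wrist6.png',grab_frame('wrist')[:,:,::-1])
s=grab_frame('scene')[:,:,::-1];cv2.imwrite('pics/scene6f.png',s)
cv2.imwrite(f'pics/scene6.png',cv2.resize(s[120:220,130:280],None,fx=5,fy=5,interpolation=cv2.INTER_CUBIC))"
```

```text
time_s: 7.47
ee_pos: [618.1, -194.0, 153.0]
ee_rot: [-12.9, 89.5, 169.1]
force: [1.2, 0.4, 0.8]
gripper_width: 0.4
time_s: 7.88
ee_pos: [621.3, -278.4, 214.1]
ee_rot: [44.5, 89.8, -133.7]
force: [-0.3, -0.3, -1.8]
gripper_width: 0.1
7.8833 [ 621.3 -278.4  214.1] box [140.2 -83.3 202.1] [  44.5   89.8 -133.7] [-0.3 -0.3 -1.8] 0.10655141692638537
```

View pics/scene6.png

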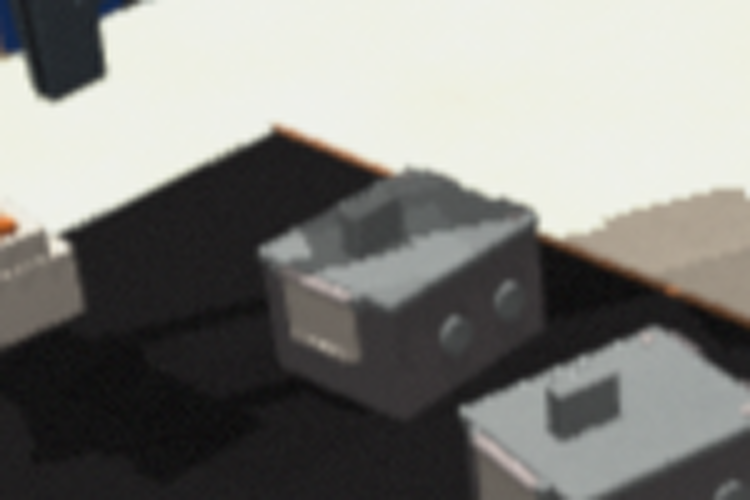

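View pics/top6.png

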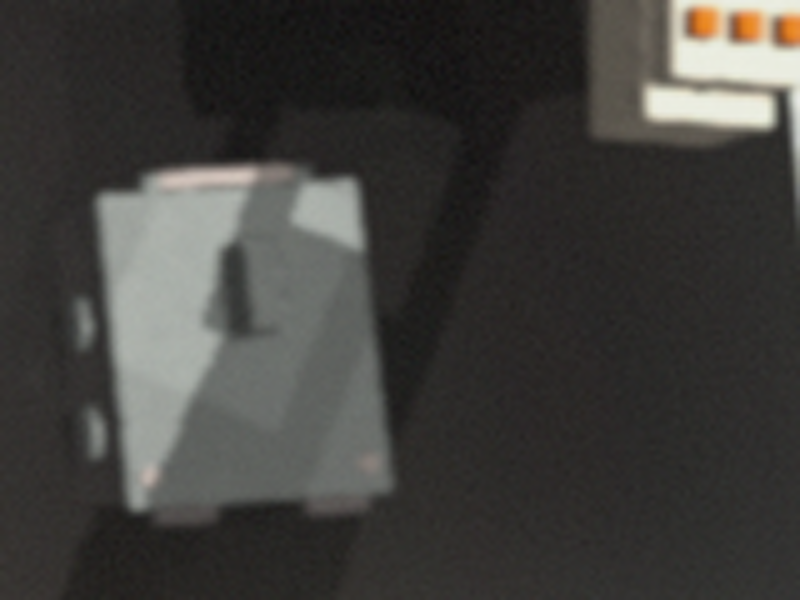

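View pics/wrist6.png

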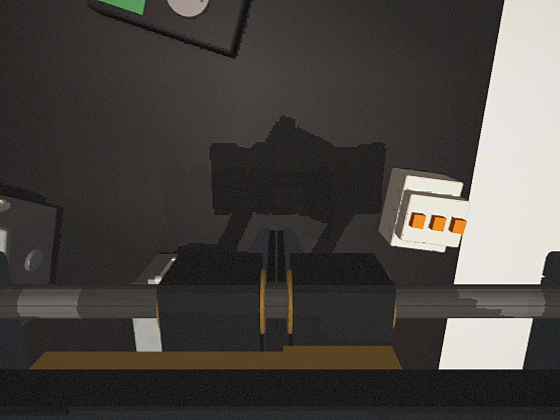

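View pics/scene6f.png

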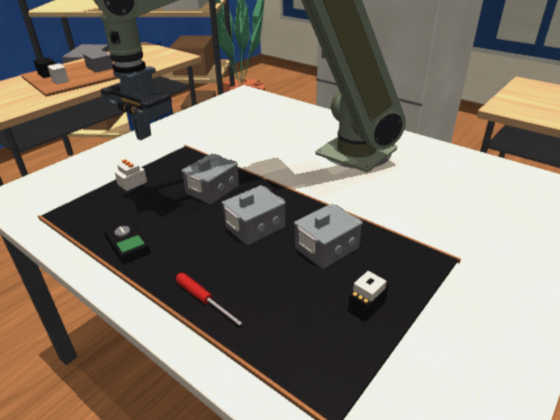

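```bash
python3 - <<'E'
from h import *
import cv2
im=cv2.imread('pics/scene6f.png')
cv2.imwrite('pics/c7.png',np.hstack([cv2.resize(im[165:215,175:215],None,fx=9,fy=9,interpolation=cv2.INTER_CUBIC),cv2.resize(im[200:250,220:260],None,fx=9,fy=9,interpolation=cv2.INTER_CUBIC)]))
for a in (0,.1,.2,.3,.45):
  o=[]
  for y in (25,-25):
    for t in (3,-3):
      q=np.array([66+40*np.sin(a)+t*np.cos(a),y,74-40*np.cos(a)+t*np.sin(a)])
      u,v=proj("scene",Rb@q+B); o.append((round((u-175)*9+4,0),round((v-165)*9+4,0)))
  print(a,o)
E
```

```text
0 [(np.float64(228.0), np.float64(254.0)), (np.float64(242.0), np.float64(246.0)), (np.float64(115.0), np.float64(204.0)), (np.float64(129.0), np.float64(195.0))]
0.1 [(np.float64(219.0), np.float64(259.0)), (np.float64(233.0), np.float64(252.0)), (np.float64(106.0), np.float64(208.0)), (np.float64(120.0), np.float64(201.0))]
0.2 [(np.float64(209.0), np.float64(262.0)), (np.float64(224.0), np.float64(256.0)), (np.float64(96.0), np.float64(211.0)), (np.float64(110.0), np.float64(206.0))]
0.3 [(np.float64(200.0), np.float64(264.0)), (np.float64(214.0), np.float64(260.0)), (np.float64(86.0), np.float64(213.0)), (np.float64(101.0), np.float64(210.0))]
0.45 [(np.float64(186.0), np.float64(265.0)), (np.float64(200.0), np.float64(264.0)), (np.float64(72.0), np.float64(213.0)), (np.float64(86.0), np.float64(213.0))]
```

View pics/c7.png

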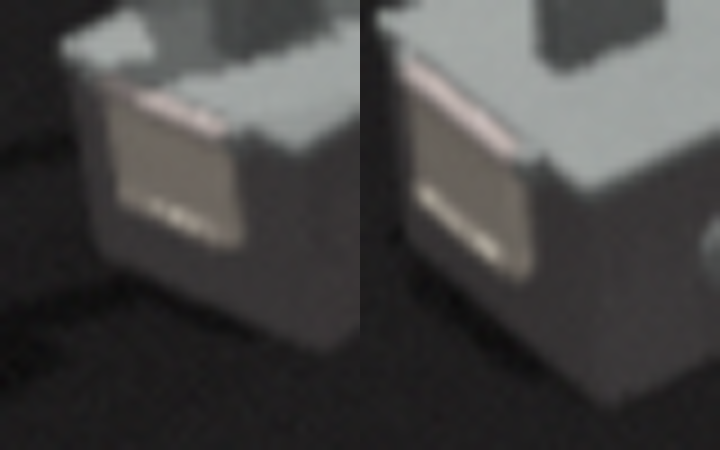

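The flap's lower corners are at about (238,248) and (120,203) in this crop. That matches the 0 rad projection and looks the same as the latched neighbour's flap. The robot is clear, so I'm handing in.

```bash
python3 -c "
from workcell import *
print(job_done())"
```

```text
the job is handed in; nothing more can be done
None
```

The job is handed in, at about 8 s of the 38 s allowed. `job_done()` gives no verdict, so these results are my own checks.

- **Tug:** I gripped the bar on the loose box, the one at the robot's right (13.9 mm between the fingers). I raised the lid about 12° (0.21 rad) along its hinge arc with the flap still out, then lowered it and let go. The pictures showed the lid lifting and lying down again.
- **Catch:** With the fingers shut, I pressed the flap down and pushed it in until it stalled against the box front at about 12 N. In the last scene picture its lower corners match the 0 rad projection to about 1 pixel, and it looks the same as the latched box next to it.
- **Surroundings:** The lid looks shut, the arm is well clear at TCP height 214 mm, and the force reading is near zero. The contactor looks unmoved by eye; I did not measure it again.

No check failed or disagreed.

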